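# Engage the board test fixture and start the test

## Task

Put the circuit board under test: with the fingertips push the fixture's cross-bar lever towards the board, on past the click of its first detent, until it rests fully home at its second stop; then press the round start button on its separate little box all the way down and let it come up again. Only push the lever, do not pinch it between the fingers, do not press the button before the lever is home, and leave the small things standing around where they are.

Things in the scene. Friction and masses are not known exactly. Their poses are not given: they have to be found in the camera images.
- fixture: low aluminium plate fixed to the desk, 110 (x) x 200 (y) x 16 mm; origin at the centre of its underside. A small circuit board is screwed on at its +y end. The lever slides towards it along +y on two guide rods (x = +-28 mm, tops 26 mm above the desk, end blocks to 29 mm). Behind the lever (its -y side) 35 mm of plate are free but for rods and end blocks
- lever (a joint): lever travel along the fixture's +y, m: 0 back stop, 0.0245 first detent (a spring notch about 4 mm wide), 0.046 second stop, fully home. Starts between 0 and 0.004. Two spring humps resist with up to 13 N, from 0.004 to 0.013 and from 0.027 to 0.036; past each crest it snaps on, into the first detent and then home, and stays there
- push_face (a point): centre of the ribbed face of the lever's bar handle, the face to push, along the fixture's +y. At joint 0 it lies at x 0, y -0.065, z 0.050 in the fixture's frame; it moves with the lever. The black bar is 92 mm long (along the fixture's x), 14 mm thick, and stands from 35 to 65 mm above the desk
- start_base: grey housing of the start button, fixed to the desk on its own to the right of the fixture; origin at the centre of its underside
- start_top (a point): centre of the top of the round black start button, 22 mm across, 22 mm above the desk (16 mm when fully down); the grey housing round it is 38 mm across and 12 mm high; pressed straight down
- start (a joint): how far the start button is pressed, in m: 0 = up, 0.006 = fully down (takes 5 N); it springs back
- relay_box: bystander: loose dark relay, 22 x 29 x 22 mm, in front of the fixture; origin at the centre of its underside
- adapter_block: bystander: loose pale metal adapter block with a connector, 28 x 56 x 21 mm, beyond the fixture's board end; origin at the centre of its underside
- flux_jar: bystander: loose small round jar with a green lid, 37 mm across, 34 mm high, behind and between fixture and button; origin at the centre of its underside
Mind the look-alikes: they are no part of the job. What is shaped like the start_base but pink or red is not meant.

How it is judged:
By the outcome, as a careful person would: the job done as asked, in the order asked, and still so for the second after the job is handed in, with the robot touching nothing.
It also fails if it takes over 45 s, if anything falls off the work surface, if the arm or the gripper's body presses on something with over 40 N, if the wrist force passes 120 N, or if a joint passes its speed limit or range.

## Robot

A 6-joint arm with a two-finger parallel gripper is mounted at the origin on a cart in front of the work surface, level with it; the furniture and walls round the work are solid. World frame = base frame: x ahead of the robot, y to its left, z up, the work surface at z = 0. Lengths are in mm, angles in rad, forces in N, time in s.
With the tool pointing down it reaches from about 300 to 775 mm from the base axis. Payload 14.6 kg.
Tool frame: the origin (TCP) lies between the finger pads; the fingertips stand 25 mm ahead of it and the grasp point (between the pads) lies 6 mm ahead of it; z points along the fingers, y is the line along which they close (so a half turn about z gives the same grasp; the last joint's range is limited). The gripper opens to 94 mm and grips with 3 to 60 N. Pads are 16 mm wide; open, the fingers measure 119 mm over their backs; the gripper's body (75 mm by 177 mm) begins 78 mm behind the grasp point.
Start: joints at [1.193, 0.3, 1.521, -0, 1.321, -0.067], TCP at [168.199, 523.64, 230.446] pointing down, gripper open.
Joint ranges: [-3.03, 3.03], [-0.79, 2.21], [0.23, 2.52], [-1.04, 4.18], [0, 3.07], [-2.55, 2.55]. Speed limits (rad/s): [2.22, 2.22, 2.57, 3.14, 3.14, 3.14].

## Interface

Orientations are given as [roll, pitch, yaw] about the fixed x, y, z axes, in that order (R = Rz(yaw) Ry(pitch) Rx(roll)).
In Python, from cell import manip gives the robot as it stands. The module is installed in compiled form; this text tells all that it offers.
- The arm moves only by the tool step_arm, never from a script. Its argument "series" is one flat list of numbers, 5 for each row, row after row: the shift along the world's x, y, z in mm, then the turn about the world's z in rad, then the closure, from 0 (fully open) to 1 (shut). In form: [dx, dy, dz, spin, jaw, dx, dy, dz, spin, jaw, ...]. A call has 1 to 20 rows; each row shifts and turns the commanded pose from where the row before left it; what a row does not reach is not made up. A row lasts 1/8 s, in which the tool goes at most 62.5 mm and 10.7 degrees, less where a joint would pass 70% of its speed; a pose out of reach is approached as far as the arm can. A call is refused whole if a number of a shift passes 62.5 or a number of a turn 0.188, either way. A call with a gripper value outside its range is refused whole. The fingers move at their own pace and stop on an object; "squeeze" is the grip in N (left out, the last holds). Time passes only in rows, so rows that do not move let the fingers close. It gives the time, the measured TCP pose, the force, the opening and the grip force at its end, in the units of the state.
- manip.read_state(): the state, without advancing time (a new reading comes with each control period).
- manip.camera(name): name is "side" or "top"; returns (picture, depth): 480x640x3 uint8, blue, green, red; 480x640 float32, mm along the optical axis (not along the pixel's ray), 0 where there is no reading.
- manip.camera_info(name): a dict with "fovy" (degrees; the focal length in pixels is half the picture's height over the tangent of half this angle, whatever the lens; pixels are square), "cx", "cy" (the principal point, pixels), "k1" (the pictures are not rectified: a ray, as slopes to the right and down, at radius r is drawn at 1 + k1 r^2 times it, then the intrinsics apply), "eye" and "orientation" of the camera in the world. Camera axes: x right, y down, z forward; pixel columns grow to the right and rows downward; lengths in mm; the calibration is good to about 2 mm. A picture is of the moment at which its call begins. camera_info takes no time and is no camera call.
- manip.sign_off(): hands the job in; it is judged then, once.
The state is a dict: "clock": time; "joints": joint angles; "qd": joint speeds; "effort": joint torques, N m; "eef_pos": TCP position; "eef_rot": TCP orientation; "wrist_force": force on the tool from outside, world axes, zero at the start; "moment": the same for the moment, N m; "finger_gap": finger opening in mm; "finger_force": force on a finger pad.
Only numpy, scipy, OpenCV 4.12 (cv2) and the standard library are available. Lean on these libraries where they do the work, as an engineer would, in place of code of your own. Each camera call takes 0.05 s, during which the arm holds its last target. There are 200 camera calls.

## Working session

There is one attempt and no reset: what is moved stays moved. The work goes in short steps, Python scripts to look and compute and a tool call to move; the robot and the scene stay as the last step left them, time stands still between calls to the robot, and variables do not carry over. Pictures are saved under pics/ and viewed, at most 10 in all, crops included, and the job is handed in when it is done.

Besides the shell and the picture viewer there is one more tool, called after "Request:" as name(argument=value, ...) on one line, values as JSON. step_arm: Moves the arm, as the interface text tells. Its arguments: {"type":"object","properties":{"series":{"type":"array"},"squeeze":{"type":"number"}},"required":["series"]}

```bash
mkdir -p pics; cat > h.py <<'E'
import numpy as np, cv2
from cell import manip
from scipy.spatial.transform import Rotation as R
def grab(n,f=None):
    im,d=manip.camera(n); np.savez(''+n+'.npz',im=im,d=d)
    if f: cv2.imwrite('pics/'+f,im)
    return im,d
def cloud(n,d):
    i=manip.camera_info(n); h,w=d.shape; f=h/2/np.tan(np.radians(i['fovy'])/2)
    v,u=np.mgrid[:h,:w].astype(float)
    K=np.array([[f,0,i['cx']],[0,f,i['cy']],[0,0,1]])
    s=cv2.undistortPoints(np.stack([u.ravel(),v.ravel()],1).reshape(-1,1,2),K,np.array([i['k1'],0,0,0.])).reshape(h,w,2)
    P=np.dstack([s[...,0]*d,s[...,1]*d,d])
    o=np.array(i['orientation']); M=R.from_euler('xyz',o).as_matrix() if o.size==3 else o.reshape(3,3)
    W=P@M.T+np.array(i['eye']); W[d<=0]=np.nan
    return W
E
python3 - <<'E'
from h import *
for n in ('side','top'):
    print(n,manip.camera_info(n)); grab(n,n+'0.png')
print(manip.read_state())
E
```

```text
side {'fovy': 44.004371906133635, 'cx': 318.5216715905571, 'cy': 241.75999438139115, 'k1': -0.03539784764754998, 'eye': array([1055.58082779,  560.3234655 ,  835.91161087]), 'orientation': array([-2.37918247,  0.00919223,  2.2380189 ])}
top {'fovy': 47.203379788476596, 'cx': 328.4976439329198, 'cy': 248.32097534978934, 'k1': -0.09830868644921392, 'eye': array([ 274.81774211,   90.44458521, 1033.38119657]), 'orientation': array([-2.91009182e+00, -2.14307387e-03, -1.65092040e+00])}
{'clock': 0.1, 'joints': array([ 1.19341189e+00,  3.00404726e-01,  1.52151942e+00,  2.17273356e-06,
        1.32069920e+00, -6.65873866e-02]), 'qd': array([-0.00086692, -0.00027547, -0.00086273,  0.00043421, -0.00029548,
       -0.00135702]), 'effort': array([ 2.07796176e-03, -5.32649159e+01, -3.53282797e+01,  7.09553878e-02,
        2.35263957e-02, -5.48492835e-05]), 'eef_pos': array([168.11774213, 523.45510349, 229.9488066 ]), 'eef_rot': array([-3.14056438e+00, -7.06804185e-05,  2.83079503e+00]), 'wrist_force': array([-0.25422048, -0.21442555, -0.83951077]), 'moment': array([0.04793717, 0.02156205, 0.01947358]), 'finger_force': 0.0, 'finger_gap': 94.06121879159988}
```

View pics/top0.png

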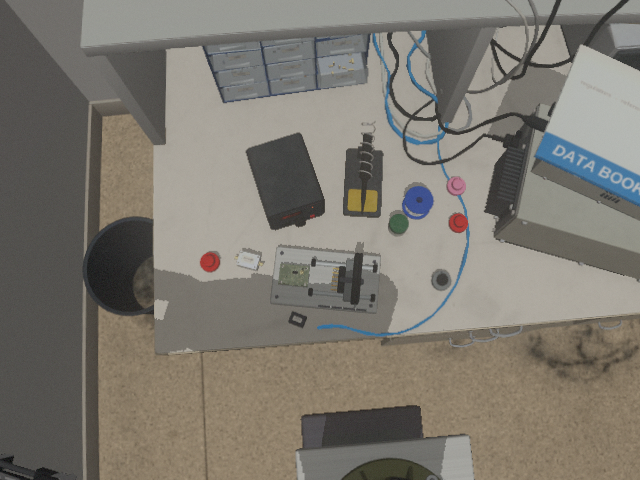

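View pics/side0.png

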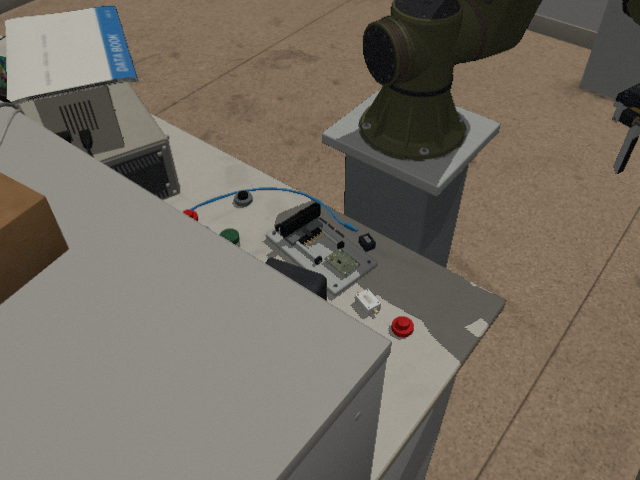

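Top view: the fixture is at (327,279) with its board to the left, so +y is about world +y, and the lever bar is at (356,275). Candidates for the start button are black in a grey housing (441,280), red (458,222), red (209,261) and pink (456,186). I choose (441,280) by its description. The relay is at (298,320), the adapter at (249,260) and the jar at (398,223).

```bash
python3 - <<'E'
from h import *
z=np.load('top.npz'); im,d=z['im'],z['d']; W=cloud('top',d)
cv2.imwrite('pics/crop1.png',cv2.resize(im[210:340,230:480],None,fx=3.2,fy=3.2,interpolation=cv2.INTER_CUBIC))
def reg(name,u0,u1,v0,v1,z0,z1):
    P=W[v0:v1,u0:u1].reshape(-1,3); m=(P[:,2]>z0)&(P[:,2]<z1); P=P[m]
    r=cv2.minAreaRect(P[:,:2].astype(np.float32)); print(name,len(P),P.mean(0).round(1),'med z',np.median(P[:,2]).round(1),[np.round(a,1) for a in r])
reg('bar',335,380,235,315,55,75)
reg('plate',265,388,240,318,10,22)
reg('btn top',428,455,265,295,17,28)
reg('btn all',425,458,262,298,6,28)
reg('jar',385,412,208,238,25,45)
reg('relay',285,310,308,330,12,30)
reg('adapter',232,268,245,275,12,30)
print('desk',np.nanmedian(W[240:300,395:425,2]))
# tall things / overhang
for (u,v) in [(120,100),(300,20),(480,25),(285,180),(365,150),(330,75),(520,180)]: print((u,v),W[v,u].round(0))
# bar row profile
for v in range(240,310,6):
    r=W[v,335:380]; m=(r[:,2]>55)&(r[:,2]<75)
    if m.any(): print(v, r[m].mean(0).round(1), r[m][:,1].min().round(1), r[m][:,1].max().round(1))
# side camera
z=np.load('side.npz'); W=cloud('side',z['d'])
def s(name,u0,u1,v0,v1,z0,z1): reg(name,u0,u1,v0,v1,z0,z1)
s('s bar',265,330,195,245,55,75); s('s btn',230,256,185,212,17,28); s('s plate',262,385,200,300,10,22)
E
```

```text
bar 416 [444.1  24.5  64.1] med z 64.4 [array([445. ,  24.2]), array([14.8, 91.3]), np.float64(80.1)]
plate 4082 [452.   85.5  16.1] med z 16.1 [array([444.3,  81.4]), array([200.2, 132.8]), np.float64(80.2)]
btn top 92 [ 435.8 -138.9   21.9] med z 22.1 [array([ 436.6, -139.2]), array([19., 23.]), np.float64(59.3)]
btn all 303 [ 434.5 -138.5   14.8] med z 12.9 [array([ 432.7, -143.3]), array([47.1, 35.9]), np.float64(52.4)]
jar 323 [548.2 -67.5  33.7] med z 33.9 [array([550.1, -73.8]), array([36.4, 50.7]), np.float64(20.3)]
relay 191 [383.8 138.   18.1] med z 18.2 [array([384. , 138.2]), array([29.2, 22.4]), np.float64(63.6)]
adapter 332 [502.1 222.9  19.7] med z 19.8 [array([503.1, 223.4]), array([55.3, 28.5]), np.float64(70.1)]
desk -0.10354433921452255
(120, 100) [1250.  729. -650.]
(300, 20) [772.  90. 356.]
(480, 25) [ 758. -175.  339.]
(285, 180) [625. 139. 102.]
(365, 150) [675. -11.  94.]
(330, 75) [826.  41. 110.]
(520, 180) [ 579. -271.  143.]
258 [480.2  17.5  64.1] 11.0 23.7
264 [469.3  20.3  64.4] 14.0 26.6
270 [458.8  22.1  62.3] 14.8 28.8
276 [447.4  24.2  65. ] 18.2 30.3
282 [437.   26.   63.1] 18.6 32.7
288 [425.9  28.   65.1] 21.9 34.1
294 [415.5  29.7  63.1] 22.3 36.6
300 [404.6  31.7  65.3] 25.5 37.8
s bar 382 [447.8  27.4  62.5] med z 63.2 [array([445.3,  25.7]), array([16.8, 93.9]), np.float64(79.6)]
s btn 66 [ 437.  -136.8   21.2] med z 21.3 [array([ 435.8, -137. ]), array([20.4, 19.1]), np.float64(26.3)]
s plate 3045 [461.9 110.4  16. ] med z 16.0 [array([442.2, 113. ]), array([262.7, 148.5]), np.float64(79.9)]
```

View pics/crop1.png

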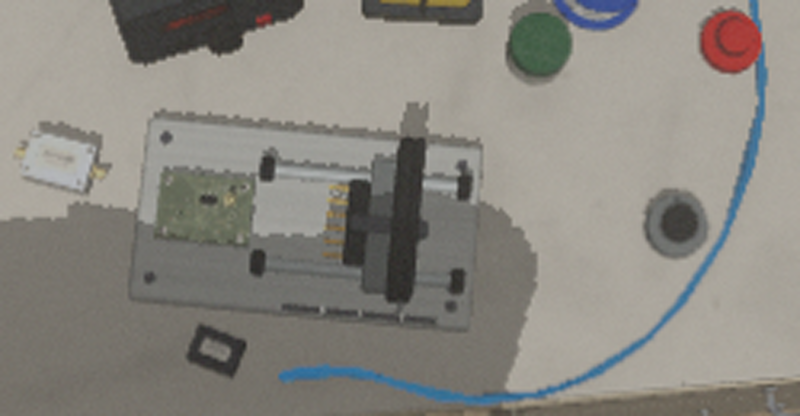

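The crop confirms the black button in its grey housing. Bar centre is (445, 24), and fixture +y points along (0.17, 0.985), so the fixture yaw is -0.17. The button is at (436, -138). Next I move behind the lever with the fingers closed and side by side along the bar.

Request:
step_arm(series=[19, -38.5, 0, -0.102, 1, 19, -38.5, 0, -0.102, 1, 19, -38.5, 0, -0.102, 1, 19, -38.5, 0, -0.102, 1, 19, -38.5, 0, -0.102, 1, 19, -38.5, 0, -0.102, 1, 19, -38.5, 0, -0.102, 1, 19, -38.5, 0, -0.102, 1, 19, -38.5, 0, -0.102, 1, 19, -38.5, 0, -0.102, 1, 19, -38.5, 0, -0.102, 1, 19, -38.5, 0, -0.102, 1, 19, -38.5, 0, -0.102, 1, 19, -38.5, 0, -0.102, 1, 4, -2, -40, 0, 1, 0, 0, -40, 0, 1, 0, 0, -20, 0, 1, 0, 0, 0, 0, 1], squeeze=10)

```text
clock: 2.35
eef_pos: [437.5, -17.3, 129.4]
eef_rot: [-3.139, 0.0, 1.403]
wrist_force: [0.4, -0.2, 0.6]
finger_gap: 0.3
finger_force: 0.0
```

Request:
step_arm(series=[0, 0, -25, 0, 1, 0, 0, -25, 0, 1, 0, 0, -15, 0, 1, 0, 0, 0, 0, 1])

```text
clock: 2.85
eef_pos: [438.2, -17.3, 65.5]
eef_rot: [-3.141, 0.0, 1.403]
wrist_force: [0.5, 0.2, 1.3]
finger_gap: 0.2
finger_force: 0.0
```

```bash
python3 - <<'E'
from h import *
a,_=grab('side'); b,_=grab('top')
c=np.hstack([cv2.resize(x,(400,400),interpolation=cv2.INTER_CUBIC) for x in (a[150:300,230:380],b[200:350,290:440])])
cv2.imwrite('pics/pre.png',c); print(manip.read_state()['eef_pos'])
E
```

```text
[438.71207928 -17.4062852   66.33835921]
```

View pics/pre.png

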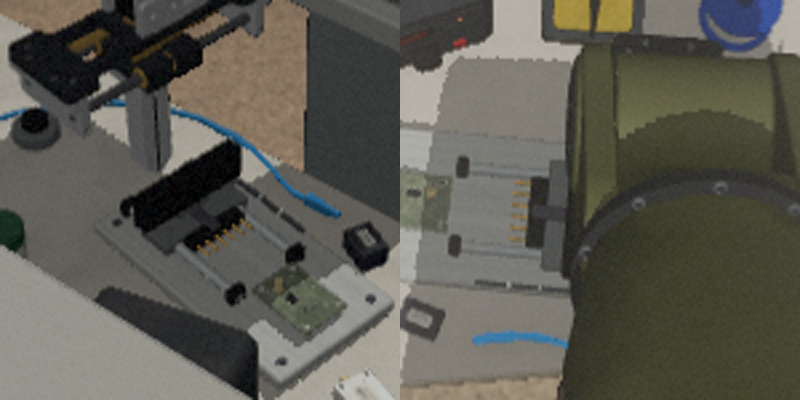

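Side crop: the closed fingers (~(160,150)) stand behind the bar near its middle, clear of it. Now I push along (0.17, 0.985).

Request:
step_arm(series=[1.4, 7.9, 0, 0, 1, 1.4, 7.9, 0, 0, 1, 0.9, 4.9, 0, 0, 1, 0.9, 4.9, 0, 0, 1, 0.9, 4.9, 0, 0, 1, 0.9, 4.9, 0, 0, 1, 0, 0, 0, 0, 1])

```text
clock: 3.82
eef_pos: [444.7, 18.2, 65.5]
eef_rot: [3.142, -0.0, 1.403]
wrist_force: [0.0, 0.1, 0.5]
finger_gap: 0.3
finger_force: 0.0
```

Request:
step_arm(series=[0.7, 3.9, 0, 0, 1, 0.7, 3.9, 0, 0, 1, 0.7, 3.9, 0, 0, 1])

```text
clock: 4.2
eef_pos: [446.7, 30.1, 65.4]
eef_rot: [-3.142, -0.0, 1.403]
wrist_force: [-0.7, -1.7, 0.4]
finger_gap: 0.7
finger_force: 0.9
```

```bash
python3 - <<'E'
from h import *
a,d=grab('side')
cv2.imwrite('pics/mid.png',cv2.resize(a[150:300,230:380],(500,500),interpolation=cv2.INTER_CUBIC)); s=manip.read_state();print(s['eef_pos'],s['wrist_force'])
W=cloud('side',d)
P=W[190:260,260:345].reshape(-1,3);P=P[(P[:,2]>45)&(P[:,2]<66)&(P[:,0]>390)&(P[:,0]<500)]
q=(P[:,:2]-[445,24.5])@[.172,.985]; print(len(P),np.percentile(q,[5,25,50,75,95]).round(1))
E
```

```text
[446.7676762   30.36320226  65.3932097 ] [ 0.09067685 -0.30437084 -0.36906178]
544 [13.8 21.2 28.6 30.1 31.7]
```

View pics/mid.png

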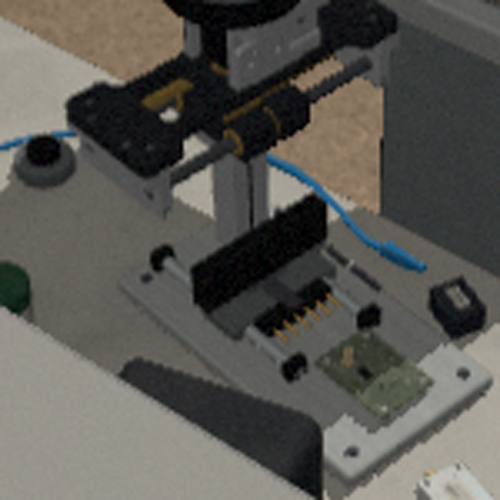

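The lever has moved about 23 mm and sits in the first detent. I push on over the second hump.

Request:
step_arm(series=[0.7, 3.9, 0, 0, 1, 0.7, 3.9, 0, 0, 1, 0.7, 3.9, 0, 0, 1, 0.7, 3.9, 0, 0, 1, 0.5, 3, 0, 0, 1, 0, 0, 0, 0, 1])

```text
clock: 5.0
eef_pos: [450.1, 48.7, 65.4]
eef_rot: [3.141, -0.0, 1.403]
wrist_force: [0.1, 0.3, 0.3]
finger_gap: 0.1
finger_force: 0.0
```

Request:
step_arm(series=[0.4, 2, 0, 0, 1, 0.3, 2, 0, 0, 1, 0, 0, 0, 0, 1])

```text
clock: 5.38
eef_pos: [450.6, 51.3, 65.5]
eef_rot: [-3.141, 0.002, 1.403]
wrist_force: [-3.0, -13.4, 3.2]
finger_gap: 0.6
finger_force: 6.6
```

Request:
step_arm(series=[0.3, 2, 0, 0, 1, 0, 0, 0, 0, 1])

```text
clock: 5.62
eef_pos: [450.7, 51.8, 65.5]
eef_rot: [-3.141, 0.005, 1.403]
wrist_force: [-5.3, -30.2, 5.9]
finger_gap: 0.4
finger_force: 15.4
```

```bash
python3 - <<'E'
from h import *
a,d=grab('side')
s=manip.read_state();print(s['eef_pos'],s['wrist_force'])
W=cloud('side',d)
P=W[190:270,260:355].reshape(-1,3);P=P[(P[:,2]>45)&(P[:,2]<66)&(P[:,0]>390)&(P[:,0]<500)]
q=(P[:,:2]-[445,24.5])@[.172,.985]; print(len(P),np.percentile(q,[5,25,50,75,95]).round(1))
E
```

```text
[450.66150107  51.75661797  65.50251621] [ -3.70984057 -30.30208371   5.99246921]
543 [32.2 42.6 49.9 51.6 52.8]
```

The lever is home: it holds 30 N against a hard stop, and it moved 21.3 mm from the detent against 21.5 expected. I back off and go over the button.

Request:
step_arm(series=[-1, -6, 0, 0, 1, -3, -20, 0, 0, 1, -3, -20, 10, 0, 1, -2, -30, 20, 0, 1, -2, -40, 20, 0, 1, -2, -40, 0, 0, 1, -1, -30, 0, 0, 1, 0, -6, -20, 0, 1, 0, 0, -25, 0, 1, 0, 0, 0, 0, 1])

```text
clock: 6.92
eef_pos: [436.3, -137.3, 69.4]
eef_rot: [-3.139, -0.001, 1.403]
wrist_force: [-1.0, 0.8, 0.6]
finger_gap: 0.5
finger_force: 0.0
```

```bash
python3 - <<'E'
from h import *
a,d=grab('side'); 
cv2.imwrite('pics/btn.png',cv2.resize(a[140:290,200:380],(720,600),interpolation=cv2.INTER_CUBIC)); s=manip.read_state();print(s['eef_pos'],s['wrist_force'])
W=cloud('side',d)
P=W[190:270,260:355].reshape(-1,3);P=P[(P[:,2]>45)&(P[:,2]<66)&(P[:,0]>390)&(P[:,0]<500)]
q=(P[:,:2]-[445,24.5])@[.172,.985]; print(len(P),np.percentile(q,[5,25,50,75,95]).round(1))
E
```

```text
[ 436.88917009 -137.4639049    70.44429324] [0.8118306  0.5557557  1.54676833]
509 [39.8 44.6 49.9 51.5 52.9]
```

View pics/btn.png

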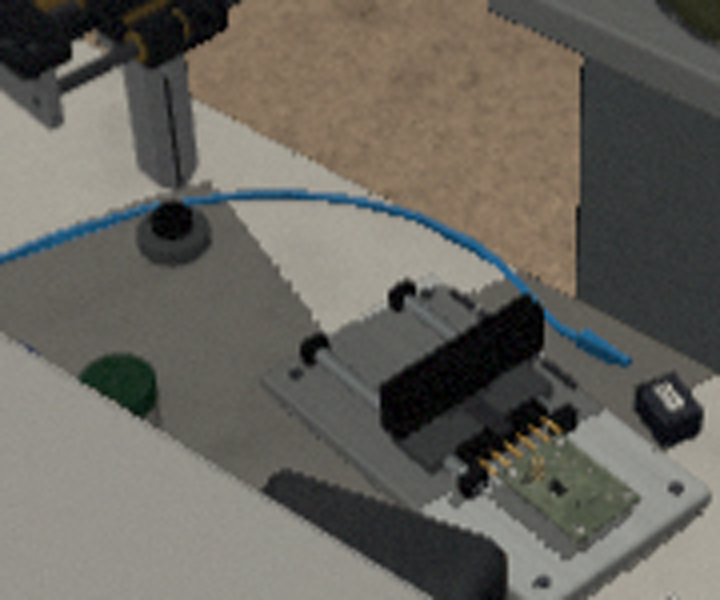

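The lever stays home (bar at (460,365), contacts on the board). The fingertips (165,180) are right over the button (172,215). Now I press.

Request:
step_arm(series=[0, 0, -15, 0, 1, 0, 0, -6, 0, 1, 0, 0, -3, 0, 1, 0, 0, -3, 0, 1, 0, 0, -2, 0, 1, 0, 0, 0, 0, 1])

```text
clock: 7.72
eef_pos: [437.0, -137.6, 41.5]
eef_rot: [-3.142, -0.0, 1.403]
wrist_force: [-1.6, 2.4, 4.2]
finger_gap: 0.4
finger_force: 2.3
```

Request:
step_arm(series=[0, 0, -1.5, 0, 1, 0, 0, -1, 0, 1, 0, 0, 0, 0, 1])

```text
clock: 8.1
eef_pos: [437.3, -137.7, 40.7]
eef_rot: [3.141, 0.0, 1.403]
wrist_force: [-12.4, 6.3, 33.3]
finger_gap: 0.4
finger_force: 16.7
```

The button has bottomed out (33 N, tip at about 16 mm). I lift off.

Request:
step_arm(series=[0, 0, 4, 0, 1, 0, 0, 10, 0, 1, 0, 0, 30, 0, 1, 0, 0, 40, 0, 1, 0, 0, 40, 0, 1, 0, 0, 0, 0, 1, 0, 0, 0, 0, 1])

```text
clock: 8.98
eef_pos: [436.7, -137.6, 162.4]
eef_rot: [-3.141, -0.0, 1.403]
wrist_force: [0.6, -0.2, -0.8]
finger_gap: 0.4
finger_force: 0.0
```

```bash
python3 - <<'E'
from h import *
a,d=grab('side','end.png'); s=manip.read_state();print(s['eef_pos'],s['wrist_force'])
W=cloud('side',d)
P=W[185:212,230:256].reshape(-1,3);P=P[(P[:,2]>17)&(P[:,2]<28)];print('btn',len(P),np.median(P,0).round(1))
P=W[190:270,260:355].reshape(-1,3);P=P[(P[:,2]>45)&(P[:,2]<66)&(P[:,0]>390)&(P[:,0]<500)]
q=(P[:,:2]-[445,24.5])@[.172,.985]; print(len(P),np.percentile(q,[25,50,75,95]).round(1))
E
```

```text
[ 436.57074818 -137.53931193  162.03908339] [ 0.58972197 -0.25087639 -0.089615  ]
btn 66 [ 437.  -136.6   21.2]
517 [45.1 50.2 51.5 52.7]
```

View pics/end.png

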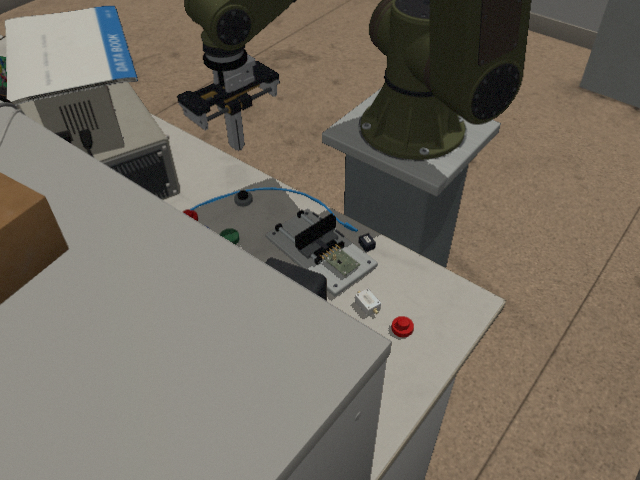

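The lever is home at (316,232), the button is up again at (243,197), the bystanders haven't moved, and the gripper is clear at (235,140).

```bash
python3 -c "
from cell import manip; print(manip.sign_off())"
```

```text
the job is handed in; nothing more can be done
None
```

The lever is fully home at its second stop, the start button was then pressed all the way down and came back up, the bystanders were left where they stood, and the job is handed in (about 9 s of robot time).

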